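# Tip a clamp block out of its pocket and lay it in the patch-panel drawer

### The job

Take the fibre clamp block with two clamp bars out of the grey storage block: it sits flush, so press its end beside the open gap down until it tips and its other end stands up, then grip that raised end and lift it out. Lay it flat inside the low rectangular curb frame in the white patch-panel drawer, lengthways, setting it down rather than dropping it, and leave the other two clamp blocks as they are in their pockets.

Things in the scene. Friction and masses are not known exactly. Their poses are not given: they have to be found in the camera images.
- two_bar_block: The clamp block to move: aluminium, 80 x 36 x 18 mm, about 140 g, two dark bars 13 mm wide across its top, 20 mm either side of its middle. Origin at the centre of its underside, x along its length, y across, z up. It starts in one of the three pockets, flush with the storage block's top, its -x end beside a 6 mm gap. A ledge carries it only from 2.5 mm on the -x side of its middle to its +x end.
- press_spot (a point): Point on the two-bar block's top (x as the block's), 31 mm from its middle towards the -x end, which overhangs the well. Pressed about 6 mm down here with shut fingers (under 3 N), the block falls over by itself and stays tipped against the pocket wall at about 26 degrees, -x end low.
- raised_end (a point): Middle of the top edge at the two-bar block's +x end, 40 mm from its middle. Once tipped, this edge stands about 16 mm above the storage block's top and the 36 mm width can be gripped there from above, fingertips just over the storage block's top; the underside edge of that end stays near that top.
- one_bar_block: Bystander in another pocket: same aluminium block, 80 x 36 x 18 mm, but a single dark bar across the middle of its top. Origin at the centre of its underside, axes as for the two-bar block.
- disc_block: Bystander in another pocket: same aluminium block, 80 x 36 x 18 mm, but a round dark disc (28 mm) on the middle of its top. Origin at the centre of its underside, axes as for the two-bar block.
- storage_block: Grey plastic block, fixed, 108 x 184 x 39 mm (x, y, z), origin 2 mm off its middle, at its underside. Three pockets at y = -60, 0, 60 mm, each 40 mm wide, 87.5 mm long in x, walls 20 mm between them; any clamp block may be in any, x along this x, 2 mm clear each side, 1.5 mm at the +x end, 6 mm at the -x end. +x half 18 mm deep (black ledge), -x half 35 mm (well).
- cradle (a point): Centre of the aluminium curb frame in the white drawer, on the drawer's floor (3 mm above the table). The frame is 110 mm long (x of this point) and 64 mm wide (y) inside; its curbs are 4 mm wide and stand 6 mm above the floor.
- drawer: White sheet-metal patch-panel drawer, fixed, 220 x 260 mm (x, y), walls 25 mm high, origin at the centre of its underside. The curb frame's centre is at y = -55 mm. A black splice cassette, 100 mm across, 6 mm high (hub 12 mm), is fixed at y = 68 mm; a loose brass gland 22 mm across, 24 mm high, stands in the -x, +y corner.
Not all that is in view belongs to the job. What is shaped like the two_bar_block but purple is not meant. Leave any pink look-alike of the storage_block alone.

How it is judged:
On the way, in this order (a step that is already met when the one before it is completed fails the run):
1. the two-bar block is tipped up in its pocket (more than 17 degrees) (angle between two_bar_block's own z axis and vertical above 0.3 rad and z of two_bar_block in the frame of storage_block below 0.04 m), for 0.2 s.
2. it is lifted clear of the storage block (height (world z) of two_bar_block above 0.06 m), for 0.1 s.
At the end, for the whole second after the job is handed in: The two-bar block lies at rest, right way up and flat (within 5 degrees) on the drawer floor inside the curb frame, its centre within 25 mm of the frame's and its length within 23 degrees of the frame's; the other two blocks lie flat in their pockets, within 10 mm of where they were (horizontal distance between two_bar_block and cradle below 0.025 m and z of two_bar_block in the frame of cradle below 0.004 m and angle between two_bar_block's own z axis and vertical below 0.09 rad and angle between the x axis of two_bar_block and the x axis of cradle, either way round below 0.4 rad and linear speed of two_bar_block below 0.02 m/s and angle between each of one_bar_block, disc_block's own z axis and vertical below 0.1 rad and distance of each of one_bar_block, disc_block from where it was at the start of the episode below 0.01 m); the robot touches nothing.
It fails at once if one of the other two clamp blocks is tipped or shifted (angle between any of one_bar_block, disc_block's own z axis and vertical above 0.2 rad or distance of any of one_bar_block, disc_block from where it was at the start of the episode above 0.015 m).
It fails at once if the two-bar block is dropped (falls free faster than 0.8 m/s) (linear speed of two_bar_block above 0.8 m/s and contact force between the fingers and two_bar_block below 0.1 N).
It also fails if it takes over 48 s, if anything falls off the work surface, if the arm or the gripper's body presses on something with over 40 N, if the wrist force passes 120 N, or if a joint passes its speed limit or range.

### The arm

A 6-joint arm with a two-finger parallel gripper is mounted at the origin on the work surface. World frame = base frame: x ahead of the robot, y to its left, z up, the work surface at z = 0. Lengths are in m, angles in rad, forces in N, time in s.
With the tool pointing down it reaches from about 0.275 to 0.85 m from the base axis. Payload 19 kg.
Tool frame: the origin (TCP) lies between the finger pads; the fingertips stand 14 mm ahead of it and the grasp point (between the pads) lies 5 mm behind it; z points along the fingers, y is the line along which they close (so a half turn about z gives the same grasp; the last joint's range is limited). The gripper opens to 85 mm and grips with 20 to 120 N. Pads are 22 mm wide; open, the fingers measure 114 mm over their backs; the gripper's body (76 mm by 85 mm) begins 54 mm behind the grasp point. The pads swing forward as they close: fully open they stand 13 mm farther back than shut.
Start: joints at [1.078, 0.15, 1.437, -0, 1.554, -0.134], TCP at [0.202, 0.538, 0.245] pointing down, gripper open.
Joint ranges: [-2.8, 2.8], [-0.68, 2.1], [0.12, 2.68], [-1.39, 4.53], [0.16, 2.79], [-2.81, 2.81]. Speed limits (rad/s): [1.89, 1.89, 2.22, 3.01, 3.01, 3.01].

### API

Orientations are given as [roll, pitch, yaw] about the fixed x, y, z axes, in that order (R = Rz(yaw) Ry(pitch) Rx(roll)).
In Python, from station import * gives the robot as it stands.
- The arm moves only by the tool send_rows, never from a script. Its argument "targets" is a list of rows, each a list of 2 entries, a list of its own where there are three numbers: the shift along the tool's x, y, z in mm, then the turn about the tool's z in rad. In form: [[[tx, ty, tz], roll], ...]. A call has 1 to 12 rows; each row is the pose to reach, as a shift and turn from the pose commanded when the call began, along the tool's axes at that moment; what a row does not reach only later rows make up. A row lasts 1/12 s, in which the tool goes at most 41.7 mm and 7.16 degrees, less where a joint would pass 70% of its speed; a pose out of reach is approached as far as the arm can. A call with a gripper value outside its range is refused whole. "hand" is the finger opening in mm, from 0 to 85.4, set as the call begins (left out, the last holds). The fingers move at their own pace and stop on an object; "squeeze" is the grip in N (left out, the last holds). Time passes only in rows, so rows that repeat a pose let the fingers close. It gives the time, the measured TCP pose, the force, the opening and the grip force at its end, in the units of the state.
- state(): the state, without advancing time (a new reading comes with each control period).
- capture(name): name is "scene" or "top" or "wrist"; returns a dict with "pixels" (384x512x3 uint8, red, green, blue), "range_z" (384x512 float32, m along the optical axis (not along the pixel's ray), 0 where there is no reading), "K" (3x3 intrinsics, pixels), "k1" (the pictures are not rectified: a ray, as slopes to the right and down, at radius r is drawn at 1 + k1 r^2 times it, then the intrinsics apply), "xyz" and "attitude" of the camera in the world. Camera axes: x right, y down, z forward; pixel columns grow to the right and rows downward; lengths in m; the calibration is good to about 2 mm. A picture is of the moment at which its call begins.
- hand_in(): hands the job in; it is judged then, once.
The state is a dict: "time": time; "q": joint angles; "joint_velocities": joint speeds; "effort": joint torques, N m; "ee_pos": TCP position; "tcp_rot": TCP orientation; "contact_force": force on the tool from outside, world axes, zero at the start; "moment": the same for the moment, N m; "gripper_width": finger opening in m; "finger_force": force on a finger pad.
Only numpy, scipy, OpenCV 4.12 (cv2) and the standard library are available. Lean on these libraries where they do the work, as an engineer would, in place of code of your own. Each camera call takes 0.05 s, during which the arm holds its last target. There are 200 camera calls.

## Working session

There is one attempt and no reset: what is moved stays moved. The work goes in short steps, Python scripts to look and compute and a tool call to move; the robot and the scene stay as the last step left them, time stands still between calls to the robot, and variables do not carry over. Pictures are saved under pics/ and viewed, at most 10 in all, crops included, and the job is handed in when it is done.

Besides the shell and the picture viewer there is one more tool, called after "Request:" as a command line: name --argument value ..., lists and objects as JSON in quotes. send_rows: Moves the arm, as the interface text tells. Its arguments: {"type":"object","properties":{"targets":{"type":"array","items":{"type":"array"}},"hand":{"type":"number"},"squeeze":{"type":"number"}},"required":["targets"]}

```bash
mkdir -p pics; cat > h.py <<'E'
from station import *
import numpy as np, cv2
from scipy.spatial.transform import Rotation as R
def rot(a):
    a=np.array(a,float)
    if a.shape==(3,3): return a
    return (R.from_euler('xyz',a) if a.size==3 else R.from_quat(a)).as_matrix()
def rays(c,uv):
    K=np.array(c['K']);k=c['k1']
    d=(np.atleast_2d(uv)-[K[0,2],K[1,2]])/[K[0,0],K[1,1]]
    s=d.copy()
    for _ in range(10): s=d/(1+k*(s**2).sum(1,keepdims=True))
    return np.c_[s,np.ones(len(s))]@rot(c['attitude']).T
def onplane(c,uv,z):
    r=rays(c,uv);o=np.array(c['xyz']);return o+r*((z-o[2])/r[:,2:])
def save(c,n): cv2.imwrite('pics/'+n+'.png',c['pixels'][:,:,::-1])
def tool(p): # world point -> mm in tool axes
    s=state();return rot(s['tcp_rot']).T@(np.array(p)-s['ee_pos'])*1000
E
python3 - <<'E'
from h import *
s=state();print(s)
t=capture('top');print({k:t[k] for k in('K','k1','xyz','attitude')})
w=capture('wrist');print({k:w[k] for k in('xyz','attitude')})
save(t,'top0')
c=capture('scene');save(c,'scene0')
E
```

```text
{'time': 0.0, 'q': array([ 1.07798543e+00,  1.50946502e-01,  1.43803290e+00,  4.90487598e-06,
        1.55380935e+00, -1.34019185e-01]), 'joint_velocities': array([-0.00116022, -0.00059261, -0.00019503, -0.00219084, -0.00096023,
       -0.00019577]), 'effort': array([ 3.69629095e-03, -7.13052750e+01, -5.70878148e+01,  1.56779802e-04,
        8.85044632e-03,  1.62760813e-05]), 'ee_pos': array([0.20182129, 0.53816345, 0.24469702]), 'tcp_rot': array([-3.14040793e+00, -1.64681208e-04,  2.78280076e+00]), 'contact_force': array([0.05215759, 0.16800393, 0.46611172]), 'moment': array([-0.0024555 ,  0.0132446 , -0.03541829]), 'finger_force': 0.0, 'gripper_width': 0.08553842121727138}
{'K': array([[381.82140711,   0.        , 252.10664165],
       [  0.        , 381.82140711, 195.77766852],
       [  0.        ,   0.        ,   1.        ]]), 'k1': -0.06737232305386372, 'xyz': array([ 0.41610966, -0.01154558,  0.93570807]), 'attitude': array([-3.05006997, -0.01905199, -1.54560361])}
{'xyz': array([0.13450269, 0.56330208, 0.37363689]), 'attitude': array([2.85587618e+00, 1.44194441e-03, 1.21231231e+00])}
```

View pics/top0.png

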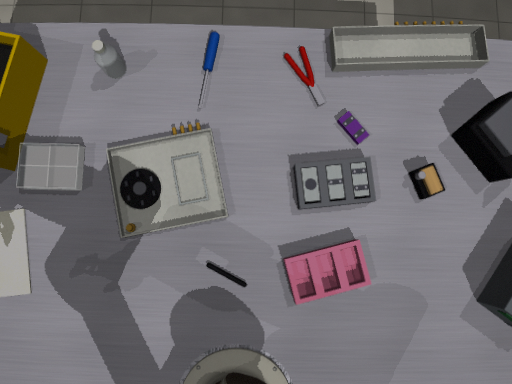

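View pics/scene0.png

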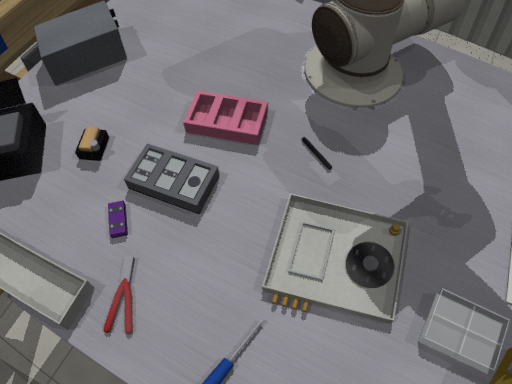

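The top view shows the grey storage block around (333,180), holding the disc block (311,185), a one-bar or two-bar block (335,183) and another block (360,180). The drawer's frame is at about (189,178). I'll enlarge the storage block to tell the two bar blocks apart.

```bash
python3 - <<'E'
from h import *
t=capture('top')
a=cv2.resize(t['pixels'][140:220,285:385],None,fx=4,fy=4,interpolation=cv2.INTER_CUBIC)
b=cv2.resize(t['pixels'][140:220,160:220],None,fx=4,fy=4,interpolation=cv2.INTER_CUBIC)
cv2.imwrite('pics/crop.png',np.hstack([a,b])[:,:,::-1])
print(onplane(t,[[311,185],[335,183],[360,180]],.039), onplane(t,[[189.5,178]],.006))
E
```

```text
[[ 0.52830422 -0.16580556  0.039     ]
 [ 0.53472996 -0.22334997  0.039     ]
 [ 0.54370801 -0.28386118  0.039     ]] [[0.54151581 0.12755798 0.006     ]]
```

View pics/crop.png

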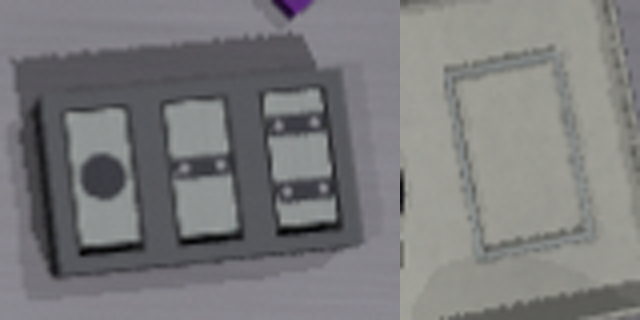

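The two-bar block is the rightmost one, at crop (300,160). Its dark gap is at the lower end, facing the robot. The curb frame is clear in the right part.

```bash
python3 - <<'E'
from h import *
t=capture('top')
def q(c,z,off):
    p=onplane(t,np.array(c,float)/4+off,z); 
    ax=(p[0]+p[1]-p[2]-p[3])/2
    return p.mean(0),np.linalg.norm(ax),np.linalg.norm(p[0]-p[1]),np.arctan2(ax[1],ax[0])
B=q([(262,92),(322,88),(338,225),(278,232)],.039,[285,140])
F=q([(445,70),(558,48),(592,235),(482,258)],.009,[60,140])
F=q([(445,70),(558,48),(592,235),(482,258)],.009,[160-100,140])
print(B,F)
ax=np.array([np.cos(B[3]),np.sin(B[3]),0])
print('press',B[0]-.031*ax,'tool delta',tool(B[0]-.031*ax), rot(state()['tcp_rot']))
E
```

```text
(array([ 0.54434596, -0.2839116 ,  0.039     ]), np.float64(0.08390076481381094), np.float64(0.036831336683025184), np.float64(0.11376013541998661)) (array([0.54103785, 0.12644112, 0.009     ]), np.float64(0.11800591076952796), np.float64(0.07070647848461031), np.float64(0.22624515823542116))
press [ 0.51354633 -0.28743056  0.039     ] tool delta [-581.78594542 -663.61773656  206.33799899] [[-9.36331655e-01  3.51116734e-01 -2.65844908e-04]
 [ 3.51116825e-01  9.36331539e-01 -4.74147938e-04]
 [ 8.24376971e-05 -5.37302344e-04 -9.99999852e-01]]
```

Request:
send_rows --targets '[[[-580,-664,60],-0.48],[[-580,-664,60],-0.48],[[-580,-664,60],-0.48],[[-580,-664,60],-0.48],[[-580,-664,60],-0.48],[[-580,-664,60],-0.48],[[-580,-664,60],-0.48],[[-580,-664,60],-0.48],[[-580,-664,60],-0.48],[[-580,-664,60],-0.48],[[-580,-664,60],-0.48],[[-580,-664,60],-0.48]]' --hand 0

```text
time: 1.25
ee_pos: [0.3726, 0.0826, 0.2126]
tcp_rot: [-3.141, 0.001, -3.02]
contact_force: [1.4, 0.0, -0.1]
gripper_width: 0.0
finger_force: 0.0
```

```bash
python3 - <<'E'
from h import *
s=state();print(s['time'],s['ee_pos'],s['tcp_rot'],tool([.5135,-.2874,.17]))
E
```

```text
1.25 [0.37263996 0.08261485 0.21259389] [-3.14147999e+00  9.16522582e-04 -3.02028975e+00] [ -95.01200709 -384.33596528   42.72428898]
```

Request:
send_rows --targets '[[[-92,-384,42],0],[[-92,-384,42],0],[[-92,-384,42],0],[[-92,-384,42],0],[[-92,-384,42],0],[[-92,-384,42],0],[[-92,-384,42],0],[[-92,-384,42],0],[[-92,-384,42],0],[[-92,-384,42],0],[[-92,-384,42],0],[[-92,-384,42],0]]'

```text
time: 2.25
ee_pos: [0.5102, -0.2863, 0.1696]
tcp_rot: [3.141, -0.001, -3.022]
contact_force: [-0.0, 0.5, 0.4]
gripper_width: -0.0003
finger_force: 0.0
```

```bash
python3 - <<'E'
from h import *
s=state();print(s['time'],s['ee_pos'],s['tcp_rot'])
w=capture('wrist');save(w,'w1');np.save('w1.npy',w,allow_pickle=True);print(w['xyz'],w['attitude'])
E
```

```text
2.25 [ 0.51018171 -0.28630742  0.1695538 ] [ 3.14055190e+00 -1.15777397e-03 -3.02194038e+00]
[ 0.43889501 -0.29519243  0.29855555] [ 2.85698261e+00 -9.61031362e-04  1.69077232e+00]
```

View pics/w1.png

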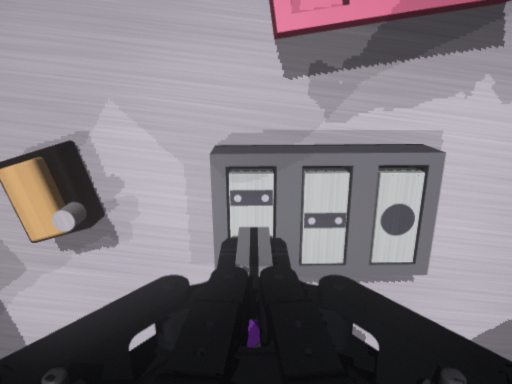

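The wrist view shows the two-bar block's -x end at the top edge (row ~172, columns 228–273). Its near bar is centred at (251,198), and the shut fingers appear at (253,235).

```bash
python3 - <<'E'
from h import *
w=np.load('w1.npy',allow_pickle=True).item()
P=onplane(w,[(229,172),(273,172),(251.5,198),(237,198),(266,198),(325,219),(398,219),(303,170),(349,170),(303,264),(347,264)],.039)
print(P.round(4))
y=P[5]-P[6];print('yaw',np.arctan2(-y[0]*-1,-y[1]))
print('z',[ (w['range_z'][r,c]) for r,c in((180,251),(150,251),(170,251))])
m=(P[7:11].mean(0)); print('onebar ctr',m, 'ax',(P[7]+P[8]-P[9]-P[10])/2)
E
```

```text
[[ 0.5074 -0.306   0.039 ]
 [ 0.5033 -0.2717  0.039 ]
 [ 0.5267 -0.2859  0.039 ]
 [ 0.5281 -0.2975  0.039 ]
 [ 0.5254 -0.2744  0.039 ]
 [ 0.5376 -0.224   0.039 ]
 [ 0.5305 -0.164   0.039 ]
 [ 0.4989 -0.2485  0.039 ]
 [ 0.4945 -0.2126  0.039 ]
 [ 0.5806 -0.2352  0.039 ]
 [ 0.5762 -0.1977  0.039 ]]
yaw 0.11765276192825061
z [np.float32(0.26949912), np.float32(0.27690133), np.float32(0.28009263)]
onebar ctr [ 0.53757003 -0.22351252  0.039     ] ax [-0.08171541 -0.01407187  0.        ]
```

Request:
send_rows --targets '[[[-4,-1.7,30],0],[[-4,-1.7,65],0],[[-4,-1.7,95],0],[[-4,-1.7,108],0],[[-4,-1.7,112],0],[[-4,-1.7,112],0]]'

```text
time: 2.8
ee_pos: [0.5143, -0.2856, 0.0583]
tcp_rot: [3.141, -0.001, -3.02]
contact_force: [0.0, 0.0, 0.4]
gripper_width: 0.0002
finger_force: 0.0
```

Request:
send_rows --targets '[[[0,0,1.5],0],[[0,0,3],0],[[0,0,4.5],0],[[0,0,6],0],[[0,0,7.5],0],[[0,0,8.5],0],[[0,0,9.5],0],[[0,0,10],0],[[0,0,10],0]]'

```text
time: 3.55
ee_pos: [0.5145, -0.2867, 0.0483]
tcp_rot: [3.142, -0.0, -3.02]
contact_force: [0.4, -0.1, 0.4]
gripper_width: 0.0002
finger_force: 0.0
```

```bash
python3 - <<'E'
from h import *
s=state();print(s['time'],s['ee_pos'],s['contact_force'])
w=capture('wrist');save(w,'w2')
E
```

```text
3.55 [ 0.5144801  -0.28666003  0.04830319] [ 0.37261422 -0.1200425   0.38457361]
```

View pics/w2.png

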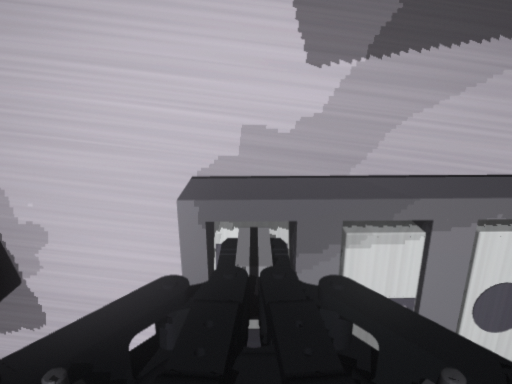

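The fingers are in the pocket over the -x end, with the block's face visible either side at rows 228–265. It hasn't clearly tipped yet, so I'll press further.

Request:
send_rows --targets '[[[0,0,1],0],[[0,0,2],0],[[0,0,3],0],[[0,0,4],0],[[0,0,4],0],[[0,0,4],0]]'

```text
time: 4.1
ee_pos: [0.5145, -0.2867, 0.0444]
tcp_rot: [-3.142, -0.0, -3.02]
contact_force: [0.2, -0.4, 0.4]
gripper_width: 0.0002
finger_force: 0.0
```

```bash
python3 - <<'E'
from h import *
s=state();print(s['time'],s['ee_pos'],s['contact_force'])
t=capture('top');z=t['range_z']
cv2.imwrite('pics/s1.png',cv2.resize(np.hstack([t['pixels'][130:220,285:385],capture('scene')['pixels'][130:220,110:230]]),None,fx=3,fy=3)[:,:,::-1])
E
```

```text
4.1 [ 0.5145271  -0.28665967  0.04441212] [ 0.17583447 -0.43360671  0.39900928]
```

View pics/s1.png

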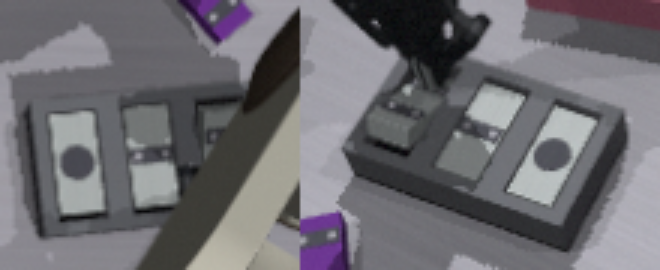

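The block has tipped: in the scene view its far end stands up at about (405,130) in the crop. Next I rise, open the fingers and measure the raised end.

Request:
send_rows --targets '[[[0,0,-20],0],[[0,0,-60],0],[[30,0,-95],0],[[60,0,-115],0],[[60,0,-115],0],[[60,0,-115],0]]' --hand 60

```text
time: 4.7
ee_pos: [0.4546, -0.2945, 0.1612]
tcp_rot: [-3.139, 0.002, -3.022]
contact_force: [0.6, 0.5, -0.5]
gripper_width: 0.06
finger_force: 0.0
```

```bash
python3 - <<'E'
from h import *
s=state();print(s['time'],s['ee_pos'],s['tcp_rot'],s['gripper_width'])
ax=np.array([np.cos(.12),np.sin(.12)]);ay=np.array([-ax[1],ax[0]]);c=np.array([.545,-.2836])
for n in('scene','wrist','top'):
    w=capture(n);np.save(n+'.npy',w,allow_pickle=True)
    v,u=np.mgrid[:384,:512];r=rays(w,np.c_[u.ravel(),v.ravel()].astype(float))
    P=np.array(w['xyz'])+r*w['range_z'].ravel()[:,None]
    # range is along optical axis; rays have unit axial component
    d=P[:,:2]-c;a=d@ax;b=d@ay
    m=(w['range_z'].ravel()>0)&(abs(a)<.05)&(abs(b)<.024)&(P[:,2]>.045)&(P[:,2]<.065)
    print(n,m.sum(),[np.percentile(x[m],[2,50,98]).round(4) for x in(a,b,P[:,2])] if m.sum() else '')
    if m.sum()>20:
        for lo in np.arange(0,.05,.006):
            k=m&(a>lo)&(a<lo+.006)
            if k.sum()>3: print(round(lo,3),k.sum(),np.median(P[k,2]).round(4),b[k].min().round(4),b[k].max().round(4))
im=capture('wrist');save(im,'w3')
E
```

```text
4.7 [ 0.45458474 -0.29454968  0.16121695] [-3.13905361e+00  2.10498742e-03 -3.02175802e+00] 0.059996480807259646
scene 179 [array([0.0063, 0.0248, 0.0356]), array([-0.0165,  0.0018,  0.019 ]), array([0.0452, 0.0507, 0.057 ])]
0.006 23 0.0465 -0.0173 0.0175
0.012 31 0.0496 -0.0179 0.0187
0.018 30 0.0517 -0.0176 0.0198
0.024 37 0.0548 -0.015 0.0198
0.03 53 0.0499 -0.0152 0.0185
wrist 1388 [array([0.0046, 0.0167, 0.0275]), array([-0.0174, -0.0002,  0.017 ]), array([0.0453, 0.0505, 0.0558])]
0.0 79 0.0458 -0.0168 0.0163
0.006 355 0.0472 -0.0177 0.0172
0.012 336 0.0499 -0.0176 0.0172
0.018 377 0.0525 -0.0175 0.0179
0.024 241 0.0549 -0.0175 0.0179
top 164 [array([0.0087, 0.0215, 0.0341]), array([-0.0166,  0.001 ,  0.0185]), array([0.0453, 0.0504, 0.0561])]
0.006 19 0.0467 -0.0156 0.0179
0.012 39 0.0486 -0.0166 0.0182
0.018 40 0.0511 -0.016 0.0186
0.024 44 0.0534 -0.0167 0.0198
0.03 22 0.0508 -0.0176 0.0187
```

View pics/w3.png

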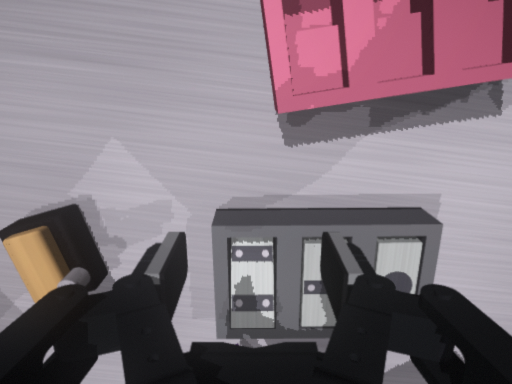

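The block now rests tipped. Its far top edge is at about +29 mm along its axis, z ≈ 56 mm, and it is centred across. I'll go above that end.

Request:
send_rows --targets '[[[-40,0,10],0],[[-80,0,25],0],[[-113,0,45],0],[[-113,0,70],0],[[-113,0,80],0],[[-113,0,80],0]]' --hand 50 --squeeze 60

```text
time: 5.4
ee_pos: [0.5659, -0.279, 0.0756]
tcp_rot: [3.138, -0.005, -3.019]
contact_force: [-1.0, -0.3, -0.2]
gripper_width: 0.05
finger_force: 0.0
```

```bash
python3 - <<'E'
from h import *
s=state();print(s['time'],s['ee_pos'],s['tcp_rot'],s['gripper_width'],tool([.5668,-.281,.053]))
E
```

```text
5.4 [ 0.56590613 -0.27896452  0.0755517 ] [ 3.13758962 -0.00510073 -3.01948589] 0.05002220796127287 [-0.75430723 -2.21944595 22.53943813]
```

Request:
send_rows --targets '[[[0,0,8],0],[[0,0,8],0],[[0,0,8],0],[[0,0,8],0]]'

```text
time: 5.73
ee_pos: [0.5672, -0.2807, 0.0728]
tcp_rot: [-3.14, 0.001, -3.021]
contact_force: [0.4, -0.5, 0.4]
gripper_width: 0.0501
finger_force: 0.0
```

```bash
python3 - <<'E'
from h import *
s=state();print(s['time'],s['ee_pos'],s['tcp_rot'],s['contact_force'],tool([.5668,-.281,.053]))
E
```

```text
5.7333 [ 0.56718596 -0.28074046  0.07277459] [-3.14040318e+00  1.24237018e-03 -3.02096794e+00] [ 0.3527495  -0.5162039   0.37842513] [ 0.43895142 -0.18769389 19.77429481]
```

Request:
send_rows --targets '[[[0.5,0,8],0],[[0.5,0,15],0],[[0.5,0,19],0],[[0.5,0,19.5],0],[[0.5,0,19.5],0],[[0.5,0,19.5],0]]'

```text
time: 6.23
ee_pos: [0.5667, -0.2803, 0.052]
tcp_rot: [-3.142, -0.0, -3.02]
contact_force: [0.2, 0.4, 0.1]
gripper_width: 0.05
finger_force: 0.0
```

Request:
send_rows --targets '[[[0,0,0],0],[[0,0,0],0],[[0,0,0],0],[[0,0,0],0],[[0,0,0],0],[[0,0,0],0]]' --hand 25

```text
time: 6.73
ee_pos: [0.5668, -0.2803, 0.0523]
tcp_rot: [-3.141, 0.0, -3.02]
contact_force: [-2.0, 1.6, 5.7]
gripper_width: 0.0343
finger_force: 60.9
```

Request:
send_rows --targets '[[[0,0,-2],0],[[0,0,-5],0],[[0,0,-9],0],[[0,0,-14],0],[[0,0,-20],0],[[0,0,-28],0],[[0,0,-38],0],[[0,0,-50],0],[[0,0,-65],0],[[0,0,-80],0],[[0,0,-90],0],[[0,0,-90],0]]'

```text
time: 7.73
ee_pos: [0.5675, -0.2808, 0.1451]
tcp_rot: [-3.139, 0.003, -3.02]
contact_force: [0.3, 0.5, -1.4]
gripper_width: 0.0343
finger_force: 59.8
```

```bash
python3 - <<'E'
from h import *
s=state();print(s['time'],s['ee_pos'],s['gripper_width'],s['finger_force'],s['contact_force'])
a=capture('wrist')['pixels'];b=capture('scene')['pixels'][60:252,100:356]
cv2.imwrite('pics/l1.png',np.hstack([cv2.resize(a,(400,300)),cv2.resize(b,(400,300))])[:,:,::-1])
E
```

```text
7.7333 [ 0.56748208 -0.28083146  0.14511033] 0.0343487298958149 59.829742312431335 [ 0.2992749   0.45660998 -1.36571975]
```

View pics/l1.png

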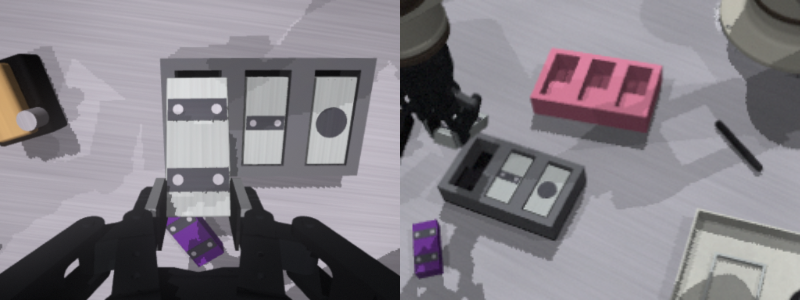

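The block is held at its raised end, with the pocket empty and both neighbours undisturbed. Now I'll measure its tilt in the hand.

```bash
cat >> h.py <<'E'
def held():
    "block top in TCP frame from wrist range: plane fit, extents along tool x"
    s=state();w=capture('wrist');v,u=np.mgrid[:384,:512]
    r=rays(w,np.c_[u.ravel(),v.ravel()].astype(float));P=np.array(w['xyz'])+r*w['range_z'].ravel()[:,None]
    T=(P-s['ee_pos'])@rot(s['tcp_rot'])
    hsv=cv2.cvtColor(w['pixels'],cv2.COLOR_RGB2HSV).reshape(-1,3)
    m=(w['range_z'].ravel()>0)&(abs(T[:,1])<.016)&(T[:,0]>.0)&(T[:,0]<.085)&(T[:,2]>-.03)&(T[:,2]<.055)
    Q=T[m];c=np.polyfit(Q[:,0],Q[:,2],1);e=abs(Q[:,2]-np.polyval(c,Q[:,0]))<.004
    Q=Q[e];c=np.polyfit(Q[:,0],Q[:,2],1)
    return np.degrees(np.arctan(c[0])),c[1],np.percentile(Q,[0.5,99.5],axis=0)
E
python3 - <<'E'
from h import *
print(held())
t=capture('top')
print('frame tool delta',tool([.541,.1264,.15]))
E
```

```text
(np.float64(26.506604024352253), np.float64(-0.00040437219271714347), array([[ 0.00026353, -0.01581904, -0.00040269],
       [ 0.06457756,  0.01579446,  0.03243895]]))
frame tool delta [-23.9778656  406.5970473   -8.64792785]
```

Request:
send_rows --targets '[[[-2,15,0],0],[[-6,45,0],-0.02],[[-11,83,0],-0.04],[[-16,123,0],-0.06],[[-21,163,0],-0.08],[[-26,203,0],-0.1],[[-31,243,0],-0.106],[[-36,283,0],-0.106],[[-41,323,0],-0.106],[[-46,360,0],-0.106],[[-50,390,0],-0.106],[[-52,408,0],-0.106]]'

```text
time: 8.93
ee_pos: [0.5679, 0.1346, 0.1413]
tcp_rot: [3.141, -0.001, -2.912]
contact_force: [1.3, -0.1, -1.3]
gripper_width: 0.0344
finger_force: 60.0
```

Request:
send_rows --targets '[[[0,2,0],0],[[0,2,0],0],[[0,2,0],0],[[0,2,0],0]]'

```text
time: 9.27
ee_pos: [0.5684, 0.1321, 0.1417]
tcp_rot: [-3.141, -0.001, -2.915]
contact_force: [-0.9, -0.0, -1.7]
gripper_width: 0.0342
finger_force: 60.1
```

```bash
python3 - <<'E'
from h import *
s=state();print(s['time'],s['ee_pos'],s['tcp_rot'],s['gripper_width'],held())
w=capture('wrist');np.save('w5.npy',w,allow_pickle=True);save(w,'w5')
E
```

```text
9.2667 [0.5683715  0.1320802  0.14165009] [-3.14134931e+00 -5.85850996e-04 -2.91526423e+00] 0.03424802885709008 (np.float64(26.536222186518664), np.float64(-0.00047533941859806373), array([[ 0.00032149, -0.01585179, -0.00050846],
       [ 0.06459846,  0.01583087,  0.0323823 ]]))
```

View pics/w5.png

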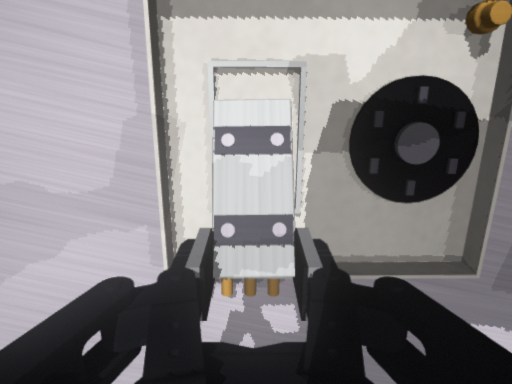

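The block hangs over the frame. The frame's -x curb is at row 64 (outer corners about (208,61) and (306,62)), and the side curbs run down both sides of the block.

```bash
python3 - <<'E'
from h import *
w=np.load('w5.npy',allow_pickle=True).item();s=state()
P=onplane(w,[(208,61),(306,62),(214,67),(301,67),(297,213)],.009)
T=(P-s['ee_pos'])@rot(s['tcp_rot']);print(P.round(4));print((T*1000).round(1))
ax=np.array([np.cos(.226),np.sin(.226),0]);print('ctr from near curb',P[2:4].mean(0)+.055*ax, P[:2].mean(0)+.059*ax)
print('side yaw',np.arctan2(*(P[4]-P[3])[[1,0]]))
print(tool([.5702,.1331,.03]))
E
```

```text
[[0.4905 0.08   0.009 ]
 [0.4751 0.1495 0.009 ]
 [0.4936 0.085  0.009 ]
 [0.4793 0.1469 0.009 ]
 [0.59   0.1735 0.009 ]]
[[ 87.7 -33.2 132.9]
 [ 87.1  38.  132.8]
 [ 83.6 -29.  132.8]
 [ 83.6  34.5 132.8]
 [-30.3  35.7 132.8]]
ctr from near curb [0.54003347 0.1282769  0.009     ] [0.54029027 0.12796307 0.009     ]
side yaw 0.23588717378970944
[ -1.89574776   0.71961109 111.82220316]
```

Request:
send_rows --targets '[[[-1,2.5,10],0],[[-1,2.5,30],0],[[-1,2.5,50],0],[[-1,2.5,66],0],[[-1,2.5,76],0],[[-1,2.5,80],0],[[-1,2.5,80],0],[[-1,2.5,80],0]]'

```text
time: 10.03
ee_pos: [0.5692, 0.1355, 0.0624]
tcp_rot: [-3.141, 0.001, -2.915]
contact_force: [0.5, 0.1, -0.8]
gripper_width: 0.034
finger_force: 60.1
```

Request:
send_rows --targets '[[[0,0,3],0],[[0,0,6],0],[[0,0,9],0],[[0,0,12],0],[[0,0,14],0],[[0,0,16],0],[[0,0,18],0],[[0,0,18],0]]' --squeeze 25

```text
time: 10.7
ee_pos: [0.5714, 0.1358, 0.0458]
tcp_rot: [-3.141, 0.006, -2.914]
contact_force: [9.6, 1.5, 14.7]
gripper_width: 0.0346
finger_force: 62.5
```

```bash
python3 - <<'E'
from h import *
s=state();print(s['time'],s['ee_pos'],s['gripper_width'],s['contact_force'],held())
E
```

```text
10.7 [0.57138944 0.13575364 0.04579735] 0.03459560854125807 [ 9.63889229  1.48357049 14.67782311] (np.float64(26.16336275503977), np.float64(-0.0029105140535376816), array([[ 0.00036101, -0.01587197, -0.00088038],
       [ 0.08486992,  0.01579079,  0.04283576]]))
```

Request:
send_rows --targets '[[[0,0,0],0],[[0,0,0],0],[[0,0,0],0],[[0,0,0],0]]' --hand 30 --squeeze 20

```text
time: 11.08
ee_pos: [0.5713, 0.1357, 0.046]
tcp_rot: [-3.141, 0.006, -2.914]
contact_force: [10.0, 0.6, 12.1]
gripper_width: 0.0341
finger_force: 62.4
```

```bash
python3 - <<'E'
from h import *
s=state();print(s['time'],s['ee_pos'],s['gripper_width'],s['contact_force'],held())
E
```

```text
11.0833 [0.57131525 0.13574111 0.04595309] 0.03410956855192751 [10.03401107  0.55297224 12.09173513] (np.float64(26.219359955814888), np.float64(-0.00287401609078836), array([[ 0.00047716, -0.01586398, -0.00069207],
       [ 0.08487919,  0.01580569,  0.04299052]]))
```

Request:
send_rows --targets '[[[0,0,1.5],0],[[0,0,3],0],[[0,0,4.5],0],[[0,0,6],0],[[0,0,6],0],[[0,0,6],0]]' --hand 33 --squeeze 20

```text
time: 11.63
ee_pos: [0.5713, 0.1358, 0.0399]
tcp_rot: [-3.141, 0.006, -2.914]
contact_force: [10.1, 2.4, 12.2]
gripper_width: 0.0345
finger_force: 63.4
```

```bash
sed -i 's/T\[:,0\]<.085/T[:,0]<.045/' h.py; python3 - <<'E'
from h import *
s=state();print(s['time'],s['ee_pos'],s['gripper_width'],s['finger_force'],s['contact_force'],held())
E
```

```text
11.6333 [0.57128688 0.13582634 0.03990346] 0.03452702384526084 63.43025207519531 [10.06035431  2.38640462 12.22801766] (np.float64(16.569477353202952), np.float64(-0.0010914612600898329), array([[ 0.00022157, -0.01589582, -0.00124408],
       [ 0.0448055 ,  0.01588696,  0.01258815]]))
```

Request:
send_rows --targets '[[[0,0,1.5],0],[[0,0,3],0],[[0,0,4.5],0],[[0,0,6],0],[[0,0,7.5],0],[[0,0,9],0],[[0,0,10.5],0],[[0,0,12],0],[[0,0,13],0],[[0,0,14],0],[[0,0,14],0]]'

```text
time: 12.6
ee_pos: [0.5706, 0.1357, 0.0252]
tcp_rot: [-3.141, 0.004, -2.914]
contact_force: [6.9, 1.9, 10.2]
gripper_width: 0.0342
finger_force: 64.2
```

```bash
python3 - <<'E'
from h import *
s=state();print(s['time'],s['ee_pos'],s['gripper_width'],s['finger_force'],s['contact_force'],held())
E
```

```text
12.6 [0.57060638 0.13574753 0.02520595] 0.03418462513504881 64.17420029640198 [ 6.92184937  1.86893611 10.21105759] (np.float64(4.761901564433578), np.float64(-0.001746870002685125), array([[ 0.00026555, -0.01582731, -0.00245522],
       [ 0.04481267,  0.01585915,  0.00291052]]))
```

Request:
send_rows --targets '[[[0,0,1],0],[[0,0,1.5],0],[[0,0,1.5],0]]'

```text
time: 12.9
ee_pos: [0.5706, 0.1357, 0.0237]
tcp_rot: [-3.141, 0.004, -2.914]
contact_force: [7.2, 0.9, 8.8]
gripper_width: 0.034
finger_force: 64.0
```

Request:
send_rows --targets '[[[0,0,0],0],[[0,0,0],0],[[0,0,0],0],[[0,0,0],0],[[0,0,0],0]]' --hand 48

```text
time: 13.32
ee_pos: [0.5687, 0.1356, 0.0222]
tcp_rot: [3.142, -0.001, -2.914]
contact_force: [0.0, -0.7, -0.2]
gripper_width: 0.0481
finger_force: 0.0
```

Request:
send_rows --targets '[[[0,0,-5],0],[[0,0,-20],0],[[0,0,-50],0],[[0,0,-90],0],[[0,0,-130],0],[[0,0,-140],0],[[0,0,-140],0],[[0,0,-140],0]]'

```text
time: 13.98
ee_pos: [0.569, 0.1356, 0.163]
tcp_rot: [-3.141, 0.001, -2.914]
contact_force: [-0.1, -0.3, -0.1]
gripper_width: 0.0479
finger_force: 0.0
```

```bash
python3 - <<'E'
from h import *
s=state();print(s['time'],s['ee_pos'],s['gripper_width'],s['contact_force'])
w=capture('wrist');save(w,'w6');np.save('w6.npy',w,allow_pickle=True)
v,u=np.mgrid[:384,:512];r=rays(w,np.c_[u.ravel(),v.ravel()].astype(float));P=np.array(w['xyz'])+r*w['range_z'].ravel()[:,None]
d=P-[.540,.128,0];a=d[:,0]*np.cos(.23)+d[:,1]*np.sin(.23);b=-d[:,0]*np.sin(.23)+d[:,1]*np.cos(.23)
m=(abs(a)<.055)&(abs(b)<.032)&(P[:,2]>.014)&(P[:,2]<.04)
c=cv2.minAreaRect((np.c_[a,b][m]*1000).astype(np.float32));print('rect mm in frame',c)
A=np.c_[a,b,np.ones_like(a)][m];print('plane',np.linalg.lstsq(A,P[m,2],rcond=None)[0])
E
```

```text
13.9833 [0.56903363 0.13560306 0.16300625] 0.04791145985509762 [-0.06732601 -0.26520108 -0.05438223]
rect mm in frame ((0.6432533264160156, 0.5399360656738281), (36.01990509033203, 79.59195709228516), 89.94732666015625)
plane [0.00091779 0.00056145 0.02153021]
```

View pics/w6.png

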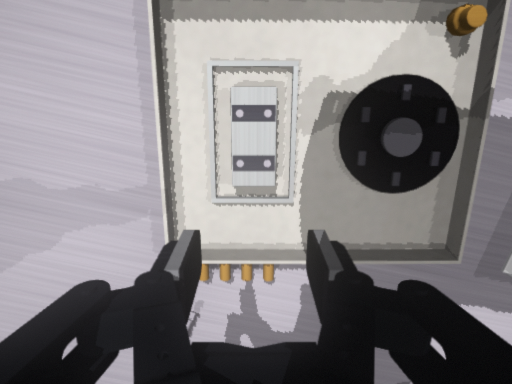

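The block lies flat (top at z = 21.5 mm), centred within 1 mm and aligned in the frame (pixels 231–277, 87–190). The gripper is clear.

```bash
python3 -c "
from station import *
print(hand_in())"
```

```text
the job is handed in; nothing more can be done
None
```

The two-bar block was tipped, lifted out and set down flat in the curb frame, centred within about 1 mm and aligned. The other two blocks looked undisturbed after the lift, and the job was handed in at about 14 s; no verdict came back.

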